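# Fetch the sine bar from behind the plug gauges

### The job

The sine bar lies at the back of the wooden tray, behind three upright plug gauges: stand all three gauges on the blue mat, then lay the sine bar on its rollers in the middle of the granite plate, lengthwise, and only then stand each gauge back on the very spot in the tray it came from. Keep the gauges upright, set everything down gently, and do not disturb the ring gauge, the V-block or the bottle.

Things in the scene. Friction and masses are not known exactly. Their poses are not given: they have to be found in the camera images.
- tray: Fixed open wooden storage tray, dark red-brown, 200 mm (its x) by 230 mm (its y), green felt floor 8 mm above the bench, rim 8 mm thick and 22 mm high. Origin: centre of its underside; its x points to the back (away from the robot). Three round brown seats at x = -17 mm and y = -62, 0 and +62 mm, each with one plug gauge standing on it at the start (any order); behind them the sine bar lies along y at x = +25 mm, only 3 to 15 mm behind the gauges.
- plate: Fixed grey granite surface plate, 150 mm (x) by 200 mm (y), flat top 40 mm above the bench. Origin: centre of its underside; its long side is its y axis.
- mat: Fixed light-blue parking mat, 140 mm (x) by 200 mm (y), 4 mm thick. Origin: centre of its underside; its long side is its y axis.
- gauge_red_mid (a point): Loose plug gauge with a red handle, 104 mm tall, standing upright: a steel disc 36 mm across and 28 mm high at the foot, and above it, from 40 mm up to the top, a round upright handle 18 mm across (grip it there). About 0.26 kg. The point is on its axis, half-way up (52 mm above its underside); its z points up the handle.
- gauge_yellow_mid (a point): Loose plug gauge with a yellow handle, 104 mm tall, standing upright: a steel disc 40 mm across and 28 mm high at the foot, and above it, from 40 mm up to the top, a round upright handle 18 mm across (grip it there). About 0.3 kg. The point is on its axis, half-way up (52 mm above its underside); its z points up the handle.
- gauge_blue_mid (a point): Loose plug gauge with a blue handle, 104 mm tall, standing upright: a steel disc 44 mm across and 28 mm high at the foot, and above it, from 40 mm up to the top, a round upright handle 18 mm across (grip it there). About 0.35 kg. The point is on its axis, half-way up (52 mm above its underside); its z points up the handle.
- sinebar_mid (a point): Loose steel sine bar: a flat-sided bar 148 mm long (its y), 26 mm wide (its x) and 38 mm high with the two 20 mm rollers under its ends on which it stands. About 0.6 kg, balanced in the middle. The point is its centre, half-way up (19 mm above the rollers' underside); z up.
- ring_mid (a point): Bystander: loose steel ring gauge lying flat, 62 mm across, 22 mm high. The point is its centre, half-way up.
- vblock_mid (a point): Bystander: loose dark steel V-block, 60 mm (x) by 46 mm (y), 44 mm high. The point is its centre, half-way up.
- bottle_mid (a point): Bystander: loose amber bottle, 50 mm across, 130 mm tall, upright. The point is its centre, half-way up.
Mind the look-alikes: they are no part of the job. Of the things that look like the plate, the largest one is meant. What is shaped like the part that bears gauge_yellow_mid but green or purple is not meant.

How it is judged:
On the way, in this order (a step that is already met when the one before it is completed fails the run):
1. all three plug gauges stand upright on the blue mat (x of gauge_red_mid in the frame of mat between -0.065 and 0.065 m and y of gauge_red_mid in the frame of mat between -0.095 and 0.095 m and z of each of gauge_red_mid, gauge_yellow_mid, gauge_blue_mid in the frame of mat below 0.06 m and angle between each of gauge_red_mid, gauge_yellow_mid, gauge_blue_mid's own z axis and vertical below 0.1 rad and x of gauge_yellow_mid in the frame of mat between -0.065 and 0.065 m and y of gauge_yellow_mid in the frame of mat between -0.095 and 0.095 m and x of gauge_blue_mid in the frame of mat between -0.065 and 0.065 m and y of gauge_blue_mid in the frame of mat between -0.095 and 0.095 m and linear speed of each of gauge_red, gauge_yellow, gauge_blue below 0.02 m/s), for 0.2 s.
2. the sine bar lies on its rollers in the middle of the granite plate, lengthwise, while the three gauges still stand on the mat (horizontal distance between sinebar_mid and plate below 0.015 m and angle between the y axis of sinebar_mid and the y axis of plate, either way round below 0.15 rad and z of sinebar_mid in the frame of plate below 0.063 m and angle between sinebar_mid's own z axis and vertical below 0.08 rad and linear speed of sinebar below 0.02 m/s and x of gauge_red_mid in the frame of mat between -0.065 and 0.065 m and y of gauge_red_mid in the frame of mat between -0.095 and 0.095 m and z of each of gauge_red_mid, gauge_yellow_mid, gauge_blue_mid in the frame of mat below 0.06 m and angle between each of gauge_red_mid, gauge_yellow_mid, gauge_blue_mid's own z axis and vertical below 0.1 rad and x of gauge_yellow_mid in the frame of mat between -0.065 and 0.065 m and y of gauge_yellow_mid in the frame of mat between -0.095 and 0.095 m and x of gauge_blue_mid in the frame of mat between -0.065 and 0.065 m and y of gauge_blue_mid in the frame of mat between -0.095 and 0.095 m), for 0.2 s.
At the end, for the whole second after the job is handed in: The sine bar rests on its rollers on the granite plate, its centre within 15 mm of the plate's centre and along the plate's long side within 0.15 rad; each plug gauge stands upright in the tray within 15 mm of the spot where it stood at the start; all at rest (horizontal distance between sinebar_mid and plate below 0.015 m and angle between the y axis of sinebar_mid and the y axis of plate, either way round below 0.15 rad and z of sinebar_mid in the frame of plate below 0.063 m and angle between sinebar_mid's own z axis and vertical below 0.08 rad and linear speed of each of sinebar, gauge_red, gauge_yellow, gauge_blue below 0.02 m/s and distance of each of gauge_red_mid, gauge_yellow_mid, gauge_blue_mid from where it was at the start of the episode below 0.015 m and angle between each of gauge_red_mid, gauge_yellow_mid, gauge_blue_mid's own z axis and vertical below 0.1 rad); the robot touches nothing.
It fails at once if a plug gauge tipped over (angle between any of gauge_red_mid, gauge_yellow_mid, gauge_blue_mid's own z axis and vertical above 0.5 rad).
It fails at once if the ring gauge, V-block or bottle pushed more than 20 mm from its place (distance of any of ring_mid, vblock_mid, bottle_mid from where it was at the start of the episode above 0.02 m).
It fails at once if the sine bar or a gauge dropped or set down hard (over 80 N on the plate, mat or tray) (contact force between sinebar and plate above 80 N or contact force between any of gauge_red, gauge_yellow, gauge_blue and mat above 80 N or contact force between any of gauge_red, gauge_yellow, gauge_blue and tray above 80 N).
It also fails if it takes over 141 s, if anything falls off the work surface, if the arm or the gripper's body presses on something with over 40 N, if the wrist force passes 120 N, or if a joint passes its speed limit or range.

### The arm

A 6-joint arm with a two-finger parallel gripper is mounted at the origin on the work surface. World frame = base frame: x ahead of the robot, y to its left, z up, the work surface at z = 0. Lengths are in m, angles in rad, forces in N, time in s.
With the tool pointing down it reaches from about 0.275 to 0.85 m from the base axis. Payload 5.2 kg.
Tool frame: the origin (TCP) lies midway between the tips of the shut fingers; the grasp point (between the pads) lies 19 mm behind it (bot.grasp_offset is the distance from the TCP to the grasp point, in m); x points along the fingers, z is the direction in which the jaws open and shut, and the axes are right-handed (so a half turn about x gives the same grasp; the last joint's range is limited). The gripper opens to 85 mm and grips with 20 to 120 N. Pads are 22 mm wide; open, the fingers measure 114 mm over their backs; the gripper's body (76 mm by 85 mm) begins 54 mm behind the grasp point. The pads swing forward as they close: fully open they stand 13 mm farther back than shut.
Start: joints at [1.01, 0.259, 1.535, -0, 1.348, -0.203], TCP at [0.193, 0.515, 0.231] pointing down, gripper open.
Joint ranges: [-3.14, 3.14], [-0.91, 2.08], [0.19, 2.58], [-1.22, 4.36], [0.22, 2.71], [-3.12, 3.12]. Speed limits (rad/s): [2.57, 2.57, 3.14, 3.14, 3.14, 3.14].

### API

Orientations are given as [roll, pitch, yaw] about the fixed x, y, z axes, in that order (R = Rz(yaw) Ry(pitch) Rx(roll)).
In Python, from workcell import bot gives the robot as it stands.
- The arm moves only by the tool move_arm, never from a script. Its argument "moves" is a list that holds one entry, the list of rows, each a list of 6 numbers: the shift along the tool's x, y, z each as a share of 3 cm, from -1 to 1, then the turn, a rotation vector about the tool's x, y, z each as a share of 0.1 rad, from -1 to 1. A call has 1 to 10 rows; each row shifts and turns the commanded pose from where the row before left it, along the tool's axes as they then stand; what a row does not reach is not made up. A row lasts 1/12 s, in which the tool goes at most 41.7 mm and 7.16 degrees, less where a joint would pass 70% of its speed; a pose out of reach is approached as far as the arm can. A call with a number of a shift or a turn outside -1 to 1 is refused whole. A call with a gripper value outside its range is refused whole. "jaw" is the closure, from 0 (fully open) to 1 (shut), set as the call begins (left out, the last holds). The fingers move at their own pace and stop on an object; the grip force is fixed at half the most. Time passes only in rows, so rows that do not move let the fingers close. It gives the time, the measured TCP pose, the force and the opening at its end, in the units of the state.
- bot.get_state(): the state, without advancing time (a new reading comes with each control period).
- bot.read_camera(name): name is "scene" or "top"; returns the picture (400x640x3 uint8, red, green, blue); there is no depth.
- bot.calibration(name): a dict with "fx", "fy", "cx", "cy" (pixels), "rvec" (rotation vector, rad) and "tvec" (3), from world to camera coordinates, as OpenCV has them. Camera axes: x right, y down, z forward; pixel columns grow to the right and rows downward; lengths in m; the calibration is good to about 2 mm. A picture is of the moment at which its call begins. calibration takes no time and is no camera call.
- bot.hand_in(): hands the job in, once; it reports no verdict.
The state is a dict: "time": time; "joint_pos": joint angles; "qvel": joint speeds; "effort": joint torques, N m; "ee_pos": TCP position; "tool_rot": TCP orientation; "contact_force": force on the tool from outside, world axes, zero at the start; "moment": the same for the moment, N m; "finger_gap": finger opening in m.
Only numpy, scipy, OpenCV 4.12 (cv2) and the standard library are available. Lean on these libraries where they do the work, as an engineer would, in place of code of your own. Each camera call takes 0.05 s, during which the arm holds its last target. There are 200 camera calls.

## Working session

There is one attempt and no reset: what is moved stays moved. The work goes in short steps, Python scripts to look and compute and a tool call to move; the robot and the scene stay as the last step left them, time stands still between calls to the robot, and variables do not carry over. Pictures are saved under pics/ and viewed, about 12 in all and at most 16, crops included, and the job is handed in when it is done.

Besides the shell and the picture viewer there is one more tool, called after "Call:" in YAML: its name, and indented under it one key for each argument. move_arm: Moves the arm, as the interface text tells. Shift numbers are shares of 3 cm and turn numbers shares of 0.1 rad, none past 1 either way. Its arguments: {"type":"object","properties":{"moves":{"type":"array"},"jaw":{"type":"number"}},"required":["moves"]}

```bash
mkdir -p pics && ls
cat > h.py <<'E'
import numpy as np, cv2
from workcell import bot
def snap(name,fn=None):
    im=bot.read_camera(name)
    if fn: cv2.imwrite(fn,im[:,:,::-1])
    return im
def cam(name):
    c=bot.calibration(name);K=np.array([[c['fx'],0,c['cx']],[0,c['fy'],c['cy']],[0,0,1.]])
    R=cv2.Rodrigues(np.array(c['rvec'],float))[0];t=np.array(c['tvec'],float).ravel()
    return K,R,t
def ray(name,u,v,z):
    K,R,t=cam(name);d=R.T@np.linalg.inv(K)@np.array([u,v,1.]);o=-R.T@t
    return (o+d*(z-o[2])/d[2])
def proj(name,p):
    K,R,t=cam(name);q=K@(R@np.array(p,float)+t);return q[:2]/q[2]
E
python3 - <<'E'
from h import *
a=snap('scene','pics/s0.png');b=snap('top','pics/t0.png')
for n in('scene','top'):
    K,R,t=cam(n);print(n,K[0,0],(-R.T@t).round(3),R.round(2).tolist())
print(bot.get_state())
E
```

```text
pics
scene 507.7797534188841 [1.078 0.883 0.95 ] [[-0.81, 0.59, -0.02], [0.38, 0.5, -0.78], [-0.45, -0.64, -0.62]]
top 469.8268505737468 [ 0.248 -0.04   1.478] [[0.02, -1.0, -0.0], [-0.99, -0.02, -0.12], [0.12, 0.01, -0.99]]
{'time': 0.1, 'joint_pos': array([ 1.01020327e+00,  2.59325027e-01,  1.53596114e+00,  5.19178144e-06,
        1.34799832e+00, -2.02781900e-01]), 'qvel': array([-0.00127968, -0.00237495, -0.0022775 , -0.00081819, -0.00077981,
       -0.00066028]), 'effort': array([ 1.14133320e-03, -4.46973574e+01, -2.91247863e+01, -5.53669452e-04,
        6.31903167e-03,  2.25434758e-05]), 'ee_pos': array([0.19233793, 0.5147759 , 0.23053329]), 'tool_rot': array([ 2.93581904,  1.56910448, -2.13438224]), 'contact_force': array([-0.47820057, -0.7419062 , -0.1377732 ]), 'moment': array([ 0.01184553,  0.03371838, -0.0570195 ]), 'finger_gap': 0.08566623974672502}
```

View pics/t0.png

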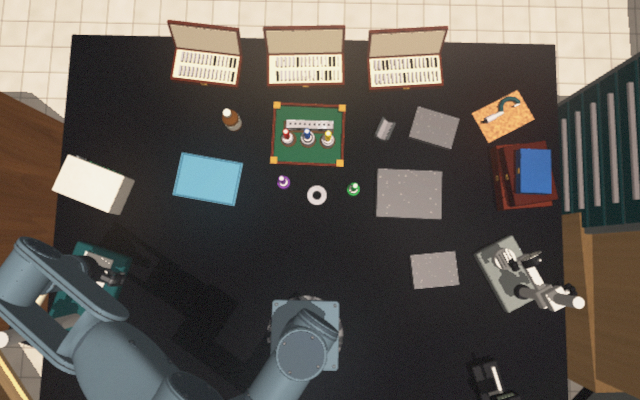

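View pics/s0.png

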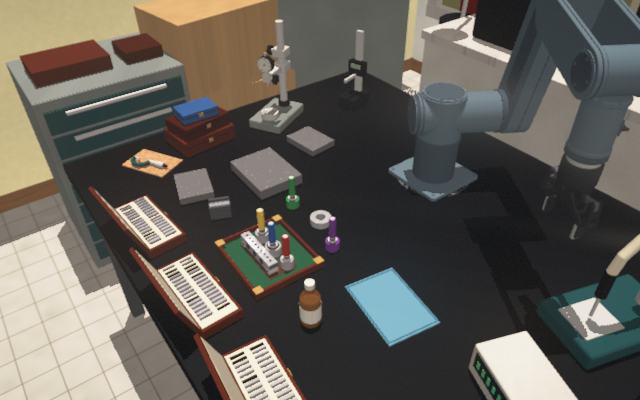

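Top view: tray centre (308,134) with red (287,135), blue (307,136) and yellow (327,138) gauges, and the sine bar behind at (310,124). The mat is at (208,179), the ring at (317,195), the V-block at (385,128) and the bottle at (231,118).

- **Plate candidates:** (409,194), (434,127) and (435,270). (409,194) is meant because it is the largest.
- **Gauge look-alikes:** purple (283,182) and green (353,189) are not meant.

Next I measure, with one enlarged crop to confirm.

```bash
cat >> h.py <<'E'
def blobs(mask,amin=8):
    n,l,s,c=cv2.connectedComponentsWithStats(mask.astype(np.uint8))
    return [(s[i,4],c[i],(l==i)) for i in range(1,n) if s[i,4]>=amin]
def box(name,mask,z):
    cs,_=cv2.findContours(mask.astype(np.uint8),cv2.RETR_EXTERNAL,cv2.CHAIN_APPROX_NONE)
    c=max(cs,key=cv2.contourArea).reshape(-1,2)
    P=np.array([ray(name,u,v,z)[:2] for u,v in c])
    r=cv2.minAreaRect((P*1000).astype(np.float32));return r, cv2.boxPoints(r).round(0)
def hsv(im): return cv2.cvtColor(im,cv2.COLOR_RGB2HSV).astype(int)
def colmask(im,h0,h1,s,v):
    H=hsv(im);h=H[...,0]
    m=((h>=h0)&(h<=h1)) if h0<=h1 else ((h>=h0)|(h<=h1))
    return m&(H[...,1]>=s)&(H[...,2]>=v)
E
python3 - <<'E'
from h import *
a=cv2.imread('pics/s0.png')[:,:,::-1].copy();b=cv2.imread('pics/t0.png')[:,:,::-1].copy()
roi=np.zeros(b.shape[:2],bool);roi[145:215,165:250]=1
print('mat',box('top',colmask(b,90,115,60,90)&roi,.004))
H=hsv(b)
roi[:]=0;roi[160:225,365:455]=1
g=cv2.morphologyEx(((H[...,2]>60)&roi).astype(np.uint8),cv2.MORPH_CLOSE,np.ones((5,5)))
print('plate',box('top',g,.04))
roi[:]=0;roi[95:172,262:355]=1
print('tray',box('top',(H[...,2]>45)&roi,.022))
# handles in each view
for nm,im,R in(('top',b,(95,172,262,355)),('scene',a,(200,275,215,330))):
    for c,(h0,h1) in dict(red=(172,6),yellow=(20,32),blue=(105,125)).items():
        roi=np.zeros(b.shape[:2],bool);roi[R[0]:R[1],R[2]:R[3]]=1
        for s,ct,_ in blobs(colmask(im,h0,h1,120,90)&roi,12): print(nm,c,s,ct.round(1))
c1=cv2.resize(b[95:225,262:455],None,fx=4,fy=4,interpolation=cv2.INTER_CUBIC);cv2.imwrite('pics/c1.png',c1[:,:,::-1])
c2=cv2.resize(a[190:300,205:345],None,fx=5,fy=5,interpolation=cv2.INTER_CUBIC);cv2.imwrite('pics/c2.png',c2[:,:,::-1])
E
```

```text
mat (((472.9092712402344, 321.54754638671875), (203.48855590820312, 143.26417541503906), 81.08599090576172), array([[386., 232.],
       [528., 210.],
       [559., 411.],
       [418., 433.]], dtype=float32))
plate (((434.738037109375, -311.048828125), (203.01254272460938, 154.79318237304688), 88.6990966796875), array([[ 355., -411.],
       [ 510., -414.],
       [ 514., -211.],
       [ 360., -208.]], dtype=float32))
tray (((624.1575317382812, 5.9200286865234375), (246.74974060058594, 294.6482849121094), 1.2481684684753418), array([[ 498.,  151.],
       [ 504., -144.],
       [ 751., -139.],
       [ 744.,  156.]], dtype=float32))
top red 60 [272.2 139.3]
top red 28 [286.3 134.7]
top red 43 [342.6 145.3]
top red 102 [306.4 163.6]
top yellow 14 [342.2 107.1]
top yellow 36 [327.5 136. ]
top yellow 22 [273.3 159.1]
top yellow 34 [339.4 162. ]
top blue 18 [307.2 135.2]
scene red 12 [268.2 219.6]
scene red 107 [298.7 237.7]
scene red 86 [239.8 232. ]
scene red 121 [285.4 246.2]
scene red 73 [230.1 260.3]
scene red 51 [304.6 269.2]
scene yellow 130 [260.2 218.9]
scene blue 97 [271.3 233.1]
```

View pics/c1.png

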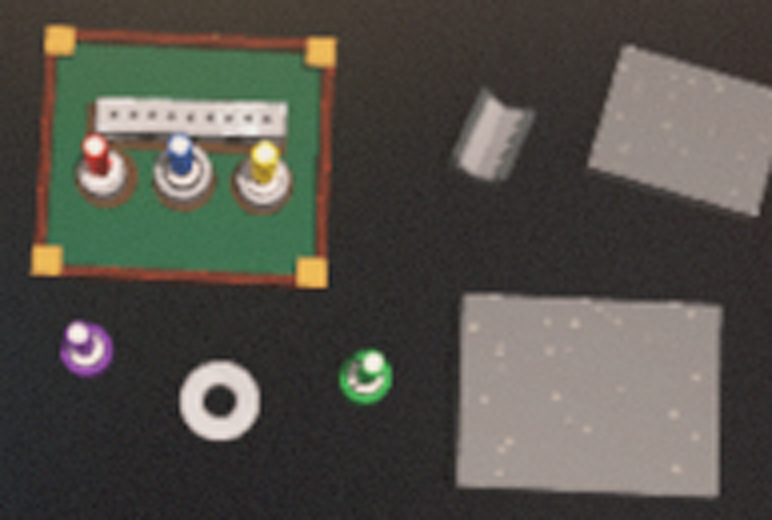

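View pics/c2.png

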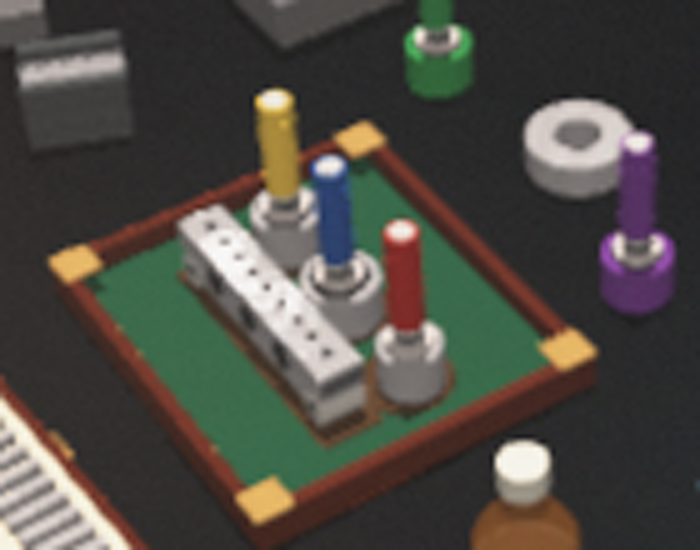

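The crops confirm it: the three gauges stand in front of the sine bar, with caps at about (286,131), (307,130) and (328,132) in the top view. Green (353,189) and purple (283,182) are decoys with coloured discs. The large plate is at (409,194). I'll cast rays from these points.

Run:
```python
from h import *
b=cv2.imread('pics/t0.png')[:,:,::-1].copy();a=cv2.imread('pics/s0.png')[:,:,::-1].copy()
T=lambda u,v,z: ray('top',262+(u-1.5)/4,95+(v-1.5)/4,z)[:2]
S=lambda u,v,z: ray('scene',205+(u-2)/5,190+(v-2)/5,z)[:2]
cor=np.array([T(u,v,.022) for u,v in((46,26),(336,38),(328,288),(30,276))])
print('tray',cor.round(3).tolist(),cor.mean(0).round(4))
e=(cor[0]-cor[1]); print('yaw of y axis',np.degrees(np.arctan2(-e[0],e[1])), 'of x',[np.degrees(np.arctan2(d[1],d[0])) for d in (cor[0]-cor[3],cor[1]-cor[2])])
for c,t,s in(('red',(95,143),(401,230)),('blue',(180,142),(330,165)),('yellow',(264,150),(275,99))):
    print(c,'top',T(*t,.112).round(4),'scene',S(*s,.112).round(4))
sb=np.array([T(u,v,.046) for u,v in((95,98),(287,103),(286,136),(96,133))]);print('bar',sb.round(3).tolist(),sb.mean(0).round(4))
sb=np.array([S(u,v,.046) for u,v in((180,224),(212,205),(361,352),(317,380))]);print('bar sc',sb.round(3).tolist(),sb.mean(0).round(4))
print('green',T(373,363,.104),'purple',T(78,334,.104),'ring',T(220,401,.022),'bottle',ray('top',227,113,.13),'vb',T(493,140,.044))
```

```text
tray [[0.725, 0.12], [0.72, -0.112], [0.517, -0.109], [0.522, 0.125]] [0.621  0.0058]
yaw of y axis -1.1909451645137272 of x [np.float64(-1.5918432659496689), np.float64(-0.847067803307751)]
red top [0.6063 0.0701] scene [0.605  0.0689]
blue top [0.6085 0.0068] scene [0.6069 0.0054]
yellow top [ 0.6038 -0.0558] scene [ 0.6017 -0.0579]
bar [[0.66, 0.077], [0.659, -0.074], [0.633, -0.073], [0.632, 0.075]] [0.6457 0.0011]
bar sc [[0.66, -0.071], [0.638, -0.074], [0.634, 0.07], [0.663, 0.074]] [ 6.488e-01 -3.000e-04]
green [ 0.44677907 -0.13963695] purple [0.46352552 0.07881575] ring [ 0.425995   -0.02661373] bottle [0.65033812 0.24268573 0.13      ] vb [ 0.633451   -0.23519012]
```

```bash
cat >> h.py <<'E'
from scipy.spatial.transform import Rotation as Ro
def rot(): return Ro.from_euler('xyz',bot.get_state()['tool_rot']).as_matrix()
def go(x,y,z,jaw=None):
    """tool shift (in 3cm shares, total) to reach TCP x,y,z; turn (0.1rad shares) to down with jaw along world dir angle jaw (deg)"""
    R=rot();s=bot.get_state();d=np.array([x,y,z])-s['ee_pos']
    print('at',s['ee_pos'].round(4),'t',round(s['time'],2),'gap',round(s['finger_gap'],4),'F',s['contact_force'].round(1),'shares',(R.T@d/.03).round(2))
    if jaw is not None:
        best=None
        for k in(0,180):
            a=np.radians(jaw+k);zz=np.array([np.cos(a),np.sin(a),0]);xx=np.array([0,0,-1.]);G=np.c_[xx,np.cross(zz,xx),zz]
            v=Ro.from_matrix(R.T@G).as_rotvec()/.1;print('turn',v.round(2),'shares in final frame',(G.T@d/.03).round(2))
E
python3 - <<'E'
from h import *
print(rot().round(3)); go(.605,.069,.18,-1.2)
E
```

```text
[[-0.001 -0.937  0.35 ]
 [-0.001  0.35   0.937]
 [-1.     0.    -0.002]]
at [0.1923 0.5148 0.2305] t 0.1 gap 0.0857 F [-0.5 -0.7 -0.1] shares [  1.69 -18.09  -9.1 ]
turn [ 1.234e+01 -2.000e-02  1.000e-02] shares in final frame [  1.68 -14.57  14.06]
turn [-1.908e+01 -1.000e-02 -2.000e-02] shares in final frame [  1.68  14.57 -14.06]
```

Call:
move_arm:
  moves:
    - [[0,0,0,1,0,0],[0,0,0,1,0,0],[0,0,0,1,0,0],[0,0,0,1,0,0],[0,0,0,1,0,0],[0,0,0,1,0,0],[0,0,0,1,0,0],[0,0,0,1,0,0],[0,0,0,1,0,0],[0,0,0,1,0,0]]
  jaw: 0.4

```text
time: 0.93
ee_pos: [0.1924, 0.5149, 0.2308]
tool_rot: [-2.339, 1.57, -2.131]
contact_force: [0.1, -0.2, 1.0]
finger_gap: 0.0512
```

Call:
move_arm:
  moves:
    - [[0,0,0,1,0,0],[0,0,0,1,0,0],[0,0,0,0.34,0,0],[0,-1,1,0,0,0],[0,-1,1,0,0,0],[0,-1,1,0,0,0],[0,-1,1,0,0,0],[0,-1,1,0,0,0],[0,-1,1,0,0,0],[0,-1,1,0,0,0]]

```text
time: 1.77
ee_pos: [0.3952, 0.3029, 0.2311]
tool_rot: [-2.832, 1.57, -2.852]
contact_force: [0.0, 1.2, -0.2]
finger_gap: 0.0509
```

```bash
python3 -c "
from h import *
go(.605,.069,.18,-1.2);print(bot.get_state()['joint_pos'].round(2))"
```

```text
at [0.3952 0.3029 0.2311] t 1.77 gap 0.0509 F [ 0.   1.2 -0.2] shares [ 1.7  -7.65  7.16]
turn [ 0. -0.  0.] shares in final frame [ 1.7  -7.65  7.16]
turn [-3.141e+01 -0.000e+00 -1.000e-02] shares in final frame [ 1.7   7.65 -7.16]
[0.43 0.17 1.66 0.   1.32 0.45]
```

Call:
move_arm:
  moves:
    - [[0,-0.9,0.9,0,0,0],[0,-0.9,0.9,0,0,0],[0.2,-0.9,0.9,0,0,0],[0.3,-0.9,0.9,0,0,0],[0.3,-0.9,0.9,0,0,0],[0.3,-0.9,0.9,0,0,0],[0.3,-0.9,0.9,0,0,0],[0.3,-0.9,0.6,0,0,0],[0,-0.45,0.26,0,0,0],[0,0,0,0,0,0]]

```text
time: 2.6
ee_pos: [0.6054, 0.0673, 0.1788]
tool_rot: [-2.726, 1.569, -2.751]
contact_force: [0.3, -0.1, -0.6]
finger_gap: 0.0507
```

Run:
```python
from h import *
go(.605,.069,.076)
a=snap('scene');c=cv2.resize(a[150:320,190:380],None,fx=4,fy=4-.5,interpolation=cv2.INTER_CUBIC);cv2.imwrite('pics/s1.png',c[:,:,::-1])
```

```text
at [0.6054 0.0673 0.1788] t 2.6 gap 0.0507 F [ 0.3 -0.1 -0.6] shares [ 3.43  0.06 -0.01]
```

View pics/s1.png

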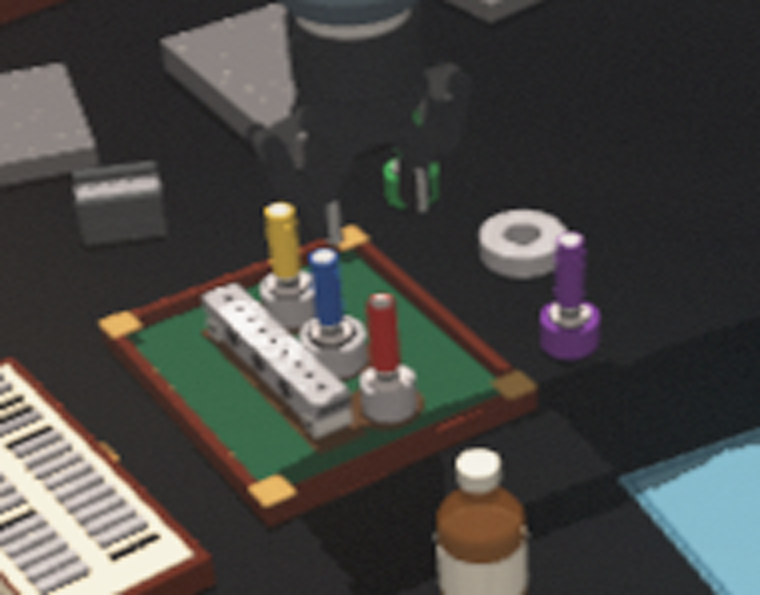

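The scene crop shows the open gripper above the red gauge (cap at about (380,300) in the crop), with nothing touched. Descending to grasp.

Call:
move_arm:
  moves:
    - [[0.7,0.03,0,0,0,0],[0.7,0.03,0,0,0,0],[0.7,0,0,0,0,0],[0.7,0,0,0,0,0],[0.5,0,0,0,0,0],[0.3,0,0,0,0,0],[0,0,0,0,0,0],[0,0,0,0,0,0]]

```text
time: 3.32
ee_pos: [0.6041, 0.0735, 0.0728]
tool_rot: [1.991, 1.571, 1.971]
contact_force: [0.2, -0.4, -0.6]
finger_gap: 0.0513
```

Call:
move_arm:
  moves:
    - [[0,0,0,0,0,0],[0,0,0,0,0,0],[0,0,0,0,0,0],[0,0,0,0,0,0],[0,0,0,0,0,0],[0,0,0,0,0,0],[0,0,0,0,0,0],[0,0,0,0,0,0]]
  jaw: 1

```text
time: 3.98
ee_pos: [0.6055, 0.0725, 0.0738]
tool_rot: [0.064, 1.568, 0.043]
contact_force: [1.0, 1.4, 5.7]
finger_gap: 0.0166
```

Run:
```python
from h import *
go(.605,.068,.15)
# mat slots
c=np.array([.4729,.3215]);a=np.radians(-8.8);ex=np.array([np.cos(a),np.sin(a)]);ey=np.array([-np.sin(a),np.cos(a)])
for y in(.06,0,-.06): print((c+ey*y).round(4))
```

```text
at [0.6055 0.0725 0.0738] t 3.98 gap 0.0166 F [1.  1.4 5.7] shares [-2.54 -0.15 -0.01]
[0.4821 0.3808]
[0.4729 0.3215]
[0.4637 0.2622]
```

Gripped (gap 16.6 mm). Lift and carry to mat.

Call:
move_arm:
  moves:
    - [[-0.2,0,0,0,0,0],[-0.5,0,0,0,0,0],[-0.6,0,0,0,0,0],[-0.7,0,0,0,0,0],[0,0.3,-0.2,0,0,0],[0,0.6,-0.3,0,0,0],[0,0.9,-0.4,0,0,0],[0,0.9,-0.4,0,0,0],[0,0.9,-0.4,0,0,0],[0,0.9,-0.4,0,0,0]]

```text
time: 4.82
ee_pos: [0.5421, 0.2101, 0.1308]
tool_rot: [-3.053, 1.568, -3.075]
contact_force: [0.9, 0.5, -3.0]
finger_gap: 0.0165
```

Call:
move_arm:
  moves:
    - [[0,0.9,-0.4,0,0,0],[0,0.9,-0.4,0,0,0],[0,0.9,-0.4,0,0,0],[0,0.9,-0.4,0,0,0],[0,0.9,-0.3,0,0,0],[0,0.8,-0.2,0,0,0],[0,0.5,-0.1,0,0,0],[0,0,0,0,0,0],[0,0,0,0,0,0],[0,0,0,0,0,0]]

```text
time: 5.65
ee_pos: [0.4817, 0.3832, 0.1316]
tool_rot: [-2.208, 1.569, -2.229]
contact_force: [-1.2, -0.5, -2.4]
finger_gap: 0.0166
```

Run:
```python
from h import *
go(.482,.385,.073,-1.2)
a=snap('scene');cv2.imwrite('pics/s2.png',cv2.resize(a[150:380,230:500],None,fx=2.5,fy=2.5)[:,:,::-1])
```

```text
at [0.4817 0.3832 0.1316] t 5.65 gap 0.0166 F [-1.2 -0.5 -2.4] shares [1.95 0.06 0.01]
turn [-0.   -0.01  0.01] shares in final frame [1.95 0.06 0.01]
turn [3.142e+01 2.000e-02 2.000e-02] shares in final frame [ 1.95 -0.06 -0.01]
```

View pics/s2.png

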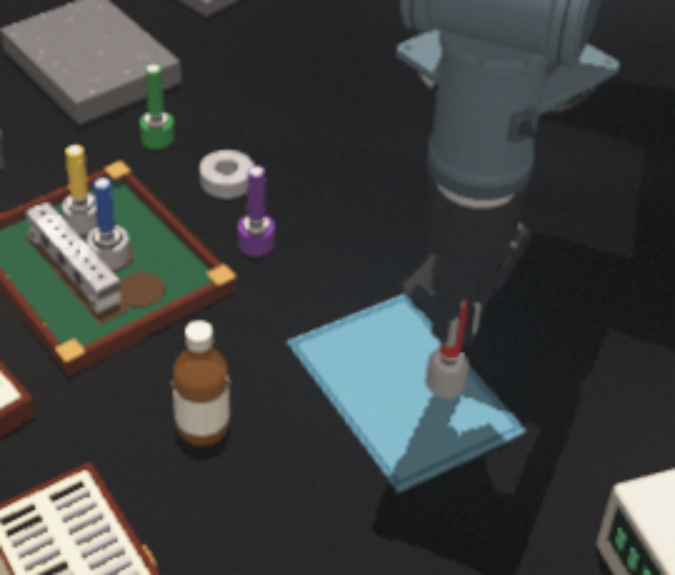

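Run:
```python
from h import *
# expected axis pixels for a vertical gauge here, in the crop
for z in(.066,.08,.12,.165): print(z,((proj('scene',(.482,.381,z))-[230,150])*2.5).round(1))
a=cv2.imread('pics/s2.png')
m=colmask(a[:,:,::-1].copy(),172,6,120,60);m[:,:400]=0;m[:,500:]=0
ys,xs=np.where(m)
for y in range(ys.min(),ys.max(),6): print(y,xs[ys==y].min(),xs[ys==y].max())
```

```text
0.066 [444.6 382.8]
0.08 [446.1 372.4]
0.12 [450.4 341.7]
0.165 [455.5 305.4]
304 465 466
310 460 466
316 460 466
322 460 465
328 459 464
334 458 463
340 458 462
346 443 461
352 442 458
```

The crop shows red held over the mat at about (450,345). Its edge slope of 0.14 matches a vertical gauge, so it is upright. Lowering.

Call:
move_arm:
  moves:
    - [[0.4,0,0,0,0,0],[0.6,0,0,0,0,0],[0.5,0,0,0,0,0],[0.3,0,0,0,0,0],[0.1,0,0,0,0,0],[0.04,0,0,0,0,0],[0.03,0,0,0,0,0],[0,0,0,0,0,0],[0,0,0,0,0,0]]

```text
time: 6.45
ee_pos: [0.4826, 0.3844, 0.0741]
tool_rot: [0.515, 1.569, 0.494]
contact_force: [0.7, 0.1, -1.5]
finger_gap: 0.0166
```

Call:
move_arm:
  moves:
    - [[0.04,0,0,0,0,0],[0.03,0,0,0,0,0],[0,0,0,0,0,0],[0,0,0,0,0,0]]

```text
time: 6.78
ee_pos: [0.4819, 0.3842, 0.0712]
tool_rot: [-0.89, 1.571, -0.911]
contact_force: [-0.2, -0.2, -3.3]
finger_gap: 0.0166
```

Call:
move_arm:
  moves:
    - [[0.03,0,0,0,0,0],[0,0,0,0,0,0],[0,0,0,0,0,0]]

```text
time: 7.03
ee_pos: [0.4819, 0.3841, 0.0701]
tool_rot: [-2.583, 1.571, -2.604]
contact_force: [-0.5, -0.4, -1.8]
finger_gap: 0.0162
```

Call:
move_arm:
  moves:
    - [[0.03,0,0,0,0,0],[0,0,0,0,0,0],[0,0,0,0,0,0]]

```text
time: 7.28
ee_pos: [0.4821, 0.3843, 0.0698]
tool_rot: [0.529, 1.57, 0.508]
contact_force: [-0.6, -0.9, 1.8]
finger_gap: 0.0167
```

Call:
move_arm:
  moves:
    - [[0,0,0,0,0,0],[0,0,0,0,0,0],[0,0,0,0,0,0],[0,0,0,0,0,0],[0,0,0,0,0,0],[-0.3,0,0,0,0,0],[-0.6,0,0,0,0,0],[-0.8,0,0,0,0,0],[-0.8,0,0,0,0,0],[-0.7,0,0,0,0,0]]
  jaw: 0.4

```text
time: 8.12
ee_pos: [0.4822, 0.3843, 0.1676]
tool_rot: [0.486, 1.57, 0.465]
contact_force: [0.9, -0.7, -0.1]
finger_gap: 0.0507
```

Call:
move_arm:
  moves:
    - [[0,-0.5,0.2,0,0,0],[0,-1,0.3,0,0,0],[0,-1,0.4,0,0,0],[0,-1,0.4,0,0,0],[0,-1,0.4,0,0,0],[0,-1,0.4,0,0,0],[0,-1,0.4,0,0,0],[0,-1,0.4,0,0,0],[0,-1,0.4,0,0,0],[0,-1,0.4,0,0,0]]

```text
time: 8.95
ee_pos: [0.5874, 0.0953, 0.1662]
tool_rot: [0.051, 1.57, 0.03]
contact_force: [0.4, -0.2, 0.5]
finger_gap: 0.0512
```

Call:
move_arm:
  moves:
    - [[0,-1,0.4,0,0,0],[0,-1,0.3,0,0,0],[0,-0.7,0.03,0,0,0],[0,-0.3,0,0,0,0],[0,0,0,0,0,0],[0,0,0,0,0,0]]

```text
time: 9.45
ee_pos: [0.6067, 0.0069, 0.1656]
tool_rot: [1.61, 1.57, 1.588]
contact_force: [-0.8, 0.9, -0.3]
finger_gap: 0.051
```

Run:
```python
from h import *
go(.607,.006,.073,-1.2)
a=snap('scene');b=snap('top')
cv2.imwrite('pics/s3.png',np.hstack([cv2.resize(a[180:350,200:440],None,fx=1.65,fy=1.65),cv2.resize(b[90:260,160:400],None,fx=1.65,fy=1.65)])[:,:,::-1])
```

```text
at [0.6067 0.0069 0.1656] t 9.45 gap 0.051 F [-0.8  0.9 -0.3] shares [ 3.09 -0.03  0.01]
turn [-0.01 -0.   -0.01] shares in final frame [ 3.09 -0.03  0.01]
turn [ 3.141e+01 -1.000e-02  0.000e+00] shares in final frame [ 3.09  0.03 -0.01]
```

View pics/s3.png

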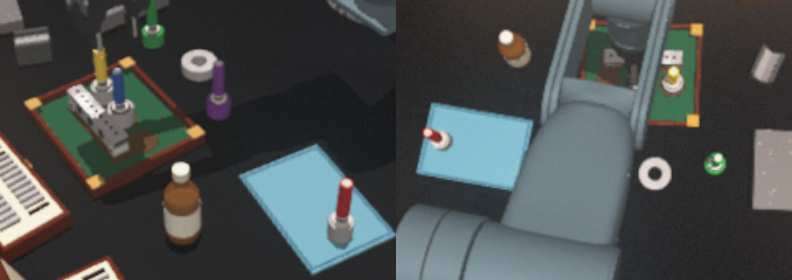

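Red stands upright on the mat (left panel at about (340,210)), and the gripper is over blue. Descending.

Call:
move_arm:
  moves:
    - [[0.5,0,0,0,0,0],[0.7,0,0,0,0,0],[0.7,0,0,0,0,0],[0.6,0,0,0,0,0],[0.4,0,0,0,0,0],[0.2,0,0,0,0,0],[0,0,0,0,0,0],[0,0,0,0,0,0]]

```text
time: 10.22
ee_pos: [0.6073, 0.007, 0.0728]
tool_rot: [-0.058, 1.57, -0.078]
contact_force: [-0.1, 0.6, 0.4]
finger_gap: 0.0517
```

Call:
move_arm:
  moves:
    - [[0,0,0,0,0,0],[0,0,0,0,0,0],[0,0,0,0,0,0],[0,0,0,0,0,0],[0,0,0,0,0,0],[0,0,0,0,0,0],[0,0,0,0,0,0],[0,0,0,0,0,0]]
  jaw: 1

```text
time: 10.88
ee_pos: [0.6079, 0.0063, 0.0735]
tool_rot: [-0.09, 1.568, -0.111]
contact_force: [0.2, -0.3, 5.6]
finger_gap: 0.0164
```

Call:
move_arm:
  moves:
    - [[-0.2,0,0,0,0,0],[-0.5,0,0,0,0,0],[-0.6,0,0,0,0,0],[-0.7,0,0,0,0,0],[0,0.4,-0.2,0,0,0],[0,0.8,-0.4,0,0,0],[0,0.9,-0.42,0,0,0],[0,0.9,-0.42,0,0,0],[0,0.9,-0.42,0,0,0],[0,0.9,-0.42,0,0,0]]

```text
time: 11.72
ee_pos: [0.5391, 0.1533, 0.1308]
tool_rot: [-3.139, 1.567, 3.123]
contact_force: [1.0, -0.4, -4.3]
finger_gap: 0.0165
```

Call:
move_arm:
  moves:
    - [[0,0.9,-0.42,0,0,0],[0,0.9,-0.42,0,0,0],[0,0.9,-0.42,0,0,0],[0,0.9,-0.42,0,0,0],[0,0.9,-0.42,0,0,0],[0,0.7,-0.2,0,0,0],[0,0.4,-0.12,0,0,0],[0,0,0,0,0,0],[0,0,0,0,0,0]]

```text
time: 12.47
ee_pos: [0.4716, 0.3214, 0.1314]
tool_rot: [-2.393, 1.569, -2.412]
contact_force: [0.8, 0.4, -3.7]
finger_gap: 0.0166
```

Call:
move_arm:
  moves:
    - [[0.4,0,0,0,0,0],[0.6,0,0,0,0,0],[0.5,0,0,0,0,0],[0.3,0,0,0,0,0],[0.1,0,0,0,0,0],[0.03,0,0,0,0,0],[0,0,0,0,0,0],[0,0,0,0,0,0],[0,0,0,0,0,0]]

```text
time: 13.22
ee_pos: [0.4732, 0.3215, 0.0754]
tool_rot: [0.406, 1.569, 0.384]
contact_force: [0.0, 0.9, -4.8]
finger_gap: 0.017
```

Call:
move_arm:
  moves:
    - [[0.07,0,0,0,0,0],[0.06,0,0,0,0,0],[0.03,0,0,0,0,0],[0,0,0,0,0,0],[0,0,0,0,0,0]]

```text
time: 13.63
ee_pos: [0.4725, 0.3214, 0.0696]
tool_rot: [-2.143, 1.571, -2.164]
contact_force: [-0.3, -0.1, -4.6]
finger_gap: 0.0168
```

Call:
move_arm:
  moves:
    - [[0.03,0,0,0,0,0],[0,0,0,0,0,0],[0,0,0,0,0,0]]

```text
time: 13.88
ee_pos: [0.4725, 0.3214, 0.0695]
tool_rot: [0.528, 1.57, 0.507]
contact_force: [-1.9, -0.9, 4.9]
finger_gap: 0.0167
```

Call:
move_arm:
  moves:
    - [[0,0,0,0,0,0],[0,0,0,0,0,0],[0,0,0,0,0,0],[0,0,0,0,0,0],[0,0,0,0,0,0],[-0.3,0,0,0,0,0],[-0.6,0,0,0,0,0],[-0.8,0,0,0,0,0],[-0.8,0,0,0,0,0],[-0.7,0,0,0,0,0]]
  jaw: 0.4

```text
time: 14.72
ee_pos: [0.4728, 0.3214, 0.1668]
tool_rot: [0.426, 1.57, 0.405]
contact_force: [1.4, 0.8, -0.5]
finger_gap: 0.0518
```

Call:
move_arm:
  moves:
    - [[0,-0.5,0.2,0,0,0],[0,-1,0.4,0,0,0],[0,-1,0.4,0,0,0],[0,-1,0.4,0,0,0],[0,-1,0.4,0,0,0],[0,-1,0.4,0,0,0],[0,-1,0.4,0,0,0],[0,-1,0.4,0,0,0],[0,-1,0.4,0,0,0],[0,-1,0.4,0,0,0]]

```text
time: 15.55
ee_pos: [0.581, 0.0324, 0.1655]
tool_rot: [-0.062, 1.57, -0.083]
contact_force: [0.8, 0.2, -1.1]
finger_gap: 0.0515
```

Call:
move_arm:
  moves:
    - [[0,-1,0.4,0,0,0],[0,-1,0.4,0,0,0],[0,-0.7,0,0,0,0],[0,-0.3,0,0,0,0],[0,0,0,0,0,0],[0,0,0,0,0,0]]

```text
time: 16.05
ee_pos: [0.6023, -0.056, 0.1649]
tool_rot: [1.877, 1.57, 1.855]
contact_force: [1.4, 0.7, 0.7]
finger_gap: 0.0514
```

Run:
```python
from h import *
go(.603,-.057,.073,-1.2)
a=snap('scene');b=snap('top')
cv2.imwrite('pics/s4.png',np.hstack([cv2.resize(a[180:350,200:440],None,fx=1.65,fy=1.65),cv2.resize(b[90:260,160:400],None,fx=1.65,fy=1.65)])[:,:,::-1])
```

```text
at [ 0.6023 -0.056   0.1649] t 16.05 gap 0.0514 F [1.4 0.7 0.7] shares [ 3.06 -0.03  0.03]
turn [-0.01 -0.   -0.01] shares in final frame [ 3.06 -0.03  0.02]
turn [ 3.141e+01 -1.000e-02  0.000e+00] shares in final frame [ 3.06  0.03 -0.02]
```

View pics/s4.png

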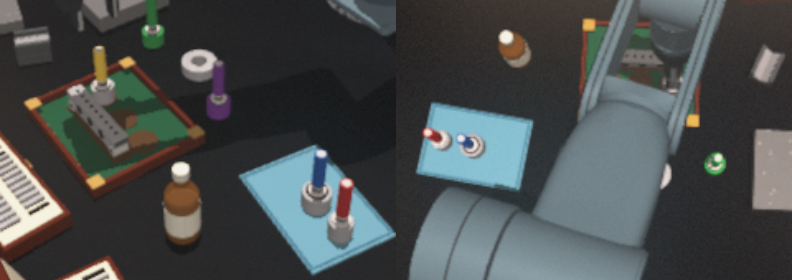

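Red and blue stand upright on the mat (left panel at (342,215) and (318,185)), and the gripper is over yellow. Grasping it.

Call:
move_arm:
  moves:
    - [[0.5,0,0,0,0,0],[0.7,0,0,0,0,0],[0.7,0,0,0,0,0],[0.6,0,0,0,0,0],[0.4,0,0,0,0,0],[0.2,0,0,0,0,0],[0,0,0,0,0,0],[0,0,0,0,0,0]]

```text
time: 16.82
ee_pos: [0.603, -0.056, 0.0722]
tool_rot: [-0.119, 1.57, -0.14]
contact_force: [0.8, 0.0, 0.4]
finger_gap: 0.0514
```

Call:
move_arm:
  moves:
    - [[0,0,0,0,0,0],[0,0,0,0,0,0],[0,0,0,0,0,0],[0,0,0,0,0,0],[0,0,0,0,0,0],[0,0,0,0,0,0],[0,0,0,0,0,0],[0,0,0,0,0,0]]
  jaw: 1

```text
time: 17.48
ee_pos: [0.6032, -0.0567, 0.0729]
tool_rot: [-0.247, 1.569, -0.268]
contact_force: [-1.5, 0.8, 6.1]
finger_gap: 0.0163
```

Call:
move_arm:
  moves:
    - [[-0.2,0,0,0,0,0],[-0.5,0,0,0,0,0],[-0.6,0,0,0,0,0],[-0.7,0,0,0,0,0],[0,0.4,-0.2,0,0,0],[0,0.8,-0.4,0,0,0],[0,0.9,-0.43,0,0,0],[0,0.9,-0.43,0,0,0],[0,0.9,-0.43,0,0,0],[0,0.9,-0.43,0,0,0]]

```text
time: 18.32
ee_pos: [0.5338, 0.0908, 0.1304]
tool_rot: [2.938, 1.569, 2.916]
contact_force: [-0.1, 0.6, -2.9]
finger_gap: 0.0163
```

Call:
move_arm:
  moves:
    - [[0,0.9,-0.43,0,0,0],[0,0.9,-0.43,0,0,0],[0,0.9,-0.43,0,0,0],[0,0.9,-0.43,0,0,0],[0,0.9,-0.43,0,0,0],[0,0.8,-0.25,0,0,0],[0,0.44,-0.14,0,0,0],[0,0,0,0,0,0],[0,0,0,0,0,0]]

```text
time: 19.07
ee_pos: [0.4618, 0.2634, 0.1307]
tool_rot: [-2.736, 1.569, -2.755]
contact_force: [-0.1, -0.1, -2.2]
finger_gap: 0.0167
```

Call:
move_arm:
  moves:
    - [[0.4,0,0,0,0,0],[0.6,0,0,0,0,0],[0.5,0,0,0,0,0],[0.3,0,0,0,0,0],[0.1,0,0,0,0,0],[0.05,0,0,0,0,0],[0.03,0,0,0,0,0],[0,0,0,0,0,0],[0,0,0,0,0,0]]

```text
time: 19.82
ee_pos: [0.4641, 0.2628, 0.0731]
tool_rot: [0.331, 1.569, 0.31]
contact_force: [0.5, -0.5, -2.8]
finger_gap: 0.0164
```

Call:
move_arm:
  moves:
    - [[0.06,0,0,0,0,0],[0.04,0,0,0,0,0],[0,0,0,0,0,0],[0,0,0,0,0,0],[0,0,0,0,0,0]]

```text
time: 20.23
ee_pos: [0.4635, 0.2627, 0.0694]
tool_rot: [0.264, 1.571, 0.243]
contact_force: [0.2, 0.3, -2.4]
finger_gap: 0.0164
```

Call:
move_arm:
  moves:
    - [[0.03,0,0,0,0,0],[0,0,0,0,0,0],[0,0,0,0,0,0]]

```text
time: 20.48
ee_pos: [0.4637, 0.2628, 0.0689]
tool_rot: [0.354, 1.57, 0.333]
contact_force: [-1.8, 0.1, 3.1]
finger_gap: 0.0164
```

Call:
move_arm:
  moves:
    - [[0,0,0,0,0,0],[0,0,0,0,0,0],[0,0,0,0,0,0],[0,0,0,0,0,0],[0,0,0,0,0,0],[-0.3,0,0,0,0,0],[-0.6,0,0,0,0,0],[-0.8,0,0,0,0,0],[-0.8,0,0,0,0,0],[-0.7,0,0,0,0,0]]
  jaw: 0.4

```text
time: 21.32
ee_pos: [0.4637, 0.2628, 0.1665]
tool_rot: [0.356, 1.57, 0.335]
contact_force: [-0.6, 0.3, -0.4]
finger_gap: 0.0513
```

Call:
move_arm:
  moves:
    - [[0,-0.5,0.3,0,0,0],[0,-0.9,0.6,0,0,0],[0,-0.9,0.65,0,0,0],[0,-0.9,0.65,0,0,0],[0,-0.9,0.65,0,0,0],[0,-0.9,0.65,0,0,0],[0,-0.9,0.65,0,0,0],[0,-0.9,0.65,0,0,0],[0,-0.9,0.65,0,0,0],[0,-0.5,0.5,0,0,0]]

```text
time: 22.15
ee_pos: [0.6382, 0.0096, 0.1651]
tool_rot: [-0.84, 1.569, -0.863]
contact_force: [-0.2, 0.1, -0.5]
finger_gap: 0.0508
```

Call:
move_arm:
  moves:
    - [[0,-0.4,0.3,0,0,0],[0,0,0,0,0,0],[0,0,0,0,0,0]]

```text
time: 22.4
ee_pos: [0.6453, 0.0007, 0.1643]
tool_rot: [2.523, 1.57, 2.501]
contact_force: [-0.5, 0.2, -0.7]
finger_gap: 0.0515
```

Run:
```python
from h import *
go(.6465,.0005,.016,-1.2)
a=snap('scene')
cv2.imwrite('pics/s5.png',cv2.resize(a[170:350,200:440],None,fx=3,fy=3,interpolation=cv2.INTER_CUBIC)[:,:,::-1])
```

```text
at [0.6453 0.0007 0.1643] t 22.4 gap 0.0515 F [-0.5  0.2 -0.7] shares [ 4.94 -0.01  0.04]
turn [-0.01 -0.01 -0.01] shares in final frame [ 4.94 -0.01  0.04]
turn [ 3.14e+01 -1.00e-02  1.00e-02] shares in final frame [ 4.94  0.01 -0.04]
```

View pics/s5.png

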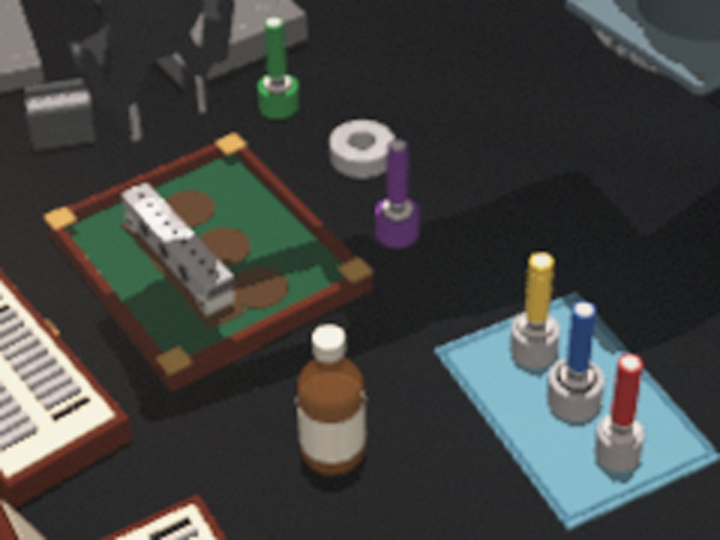

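All three gauges stand upright on the mat (crop: yellow (537,315), blue (577,365), red (621,415)). The bar is undisturbed at about (180,245). Lowering onto it.

Call:
move_arm:
  moves:
    - [[0.6,0,0.02,0,0,0],[0.8,0,0.02,0,0,0],[0.8,0,0,0,0,0],[0.8,0,0,0,0,0],[0.7,0,0,0,0,0],[0.6,0,0,0,0,0],[0.4,0,0,0,0,0],[0.2,0,0,0,0,0],[0,0,0,0,0,0],[0,0,0,0,0,0]]

```text
time: 23.28
ee_pos: [0.647, 0.0013, 0.0181]
tool_rot: [-0.084, 1.57, -0.104]
contact_force: [0.5, -0.6, 0.3]
finger_gap: 0.0514
```

Call:
move_arm:
  moves:
    - [[0,0,0,0,0,0],[0,0,0,0,0,0],[0,0,0,0,0,0],[0,0,0,0,0,0],[0,0,0,0,0,0],[0,0,0,0,0,0],[0,0,0,0,0,0],[0,0,0,0,0,0]]
  jaw: 1

```text
time: 23.95
ee_pos: [0.6479, 0.0006, 0.0191]
tool_rot: [-0.063, 1.568, -0.084]
contact_force: [-1.4, -0.1, 5.8]
finger_gap: 0.0249
```

Call:
move_arm:
  moves:
    - [[-0.2,0,0,0,0,0],[-0.5,0,0,0,0,0],[-0.6,0,0,0,0,0],[-0.7,0,0,0,0,0],[-0.5,0,0,0,0,0],[0,-0.4,-0.2,0,0,0],[0,-0.8,-0.5,0,0,0],[0,-0.9,-0.58,0,0,0],[0,-0.9,-0.58,0,0,0],[0,-0.9,-0.58,0,0,0]]

```text
time: 24.78
ee_pos: [0.5686, -0.1155, 0.091]
tool_rot: [2.93, 1.568, 2.91]
contact_force: [2.1, -1.8, -4.3]
finger_gap: 0.025
```

Call:
move_arm:
  moves:
    - [[0,-0.9,-0.58,0,0,0],[0,-0.9,-0.58,0,0,0],[0,-0.9,-0.58,0,0,0],[0,-0.9,-0.58,0,0,0],[0,-0.9,-0.6,0,0,0],[0,-0.9,-0.6,0,0,0],[0,-0.7,-0.6,0,0,0],[0,-0.45,-0.5,0,0,0],[0,0,-0.42,0,0,0],[0,0,0,0,0,0]]

```text
time: 25.62
ee_pos: [0.4119, -0.3078, 0.091]
tool_rot: [2.518, 1.566, 2.495]
contact_force: [-1.6, 0.3, -4.9]
finger_gap: 0.0254
```

Run:
```python
from h import *
go(.4347,-.311,.055,-1.4)
a=snap('scene')
cv2.imwrite('pics/s6.png',cv2.resize(a[90:270,150:390],None,fx=3,fy=3,interpolation=cv2.INTER_CUBIC)[:,:,::-1])
```

```text
at [ 0.4119 -0.3078  0.091 ] t 25.62 gap 0.0254 F [-1.6  0.3 -4.9] shares [ 1.2  -0.09  0.77]
turn [ 0.01 -0.04 -0.03] shares in final frame [ 1.2  -0.09  0.76]
turn [-31.41   0.05  -0.06] shares in final frame [ 1.2   0.09 -0.76]
```

View pics/s6.png

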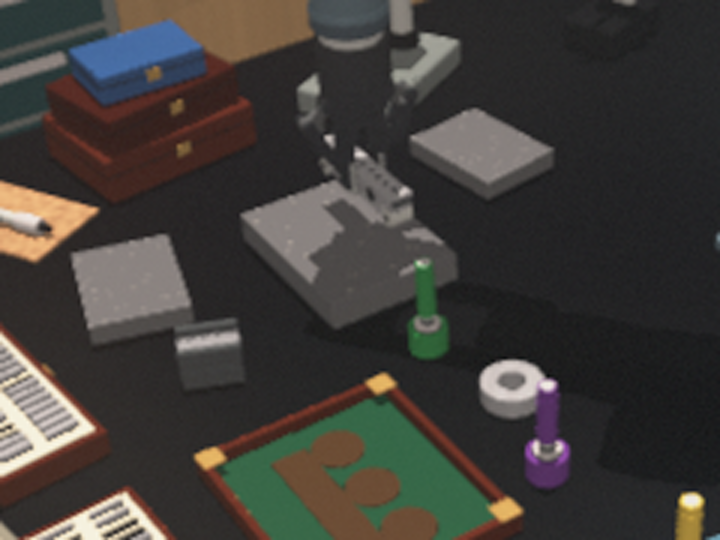

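Bar held over the plate, but I overshot in x by about 23 mm. Correcting, and cross-checking the plate centre from its top-face corners in this crop ((242,220), (338,183), (457,258), (333,305)).

Call:
move_arm:
  moves:
    - [[0,0,0.3,0,0,0],[0,-0.1,0.46,0,0,0],[0,0,0,0,0,0],[0,0,0,0,0,0],[0,0,0,0,0,0]]

```text
time: 26.08
ee_pos: [0.4388, -0.3105, 0.092]
tool_rot: [2.413, 1.57, 2.393]
contact_force: [0.5, 0.1, -4.5]
finger_gap: 0.0253
```

Run:
```python
from h import *
go(.4347,-.311,.055,-1.4)
P=np.array([ray('scene',150+u/3,90+v/3,.04)[:2] for u,v in((242,220),(338,183),(457,258),(333,305))]);print(P.round(3).tolist(),P.mean(0))
a=snap('scene')
cv2.imwrite('pics/s7.png',cv2.resize(a[120:220,210:340],None,fx=5,fy=5,interpolation=cv2.INTER_CUBIC)[:,:,::-1])
s=bot.get_state();b=s['ee_pos']+[0,0,-.0105+.038]
for dx in(-.013,.013):
  for dy in(-.074,.074): print('exp bar top corner',dx,dy,((proj('scene',b+[dx+.02*dy,dy,0])-[210,120])*5).round(0))
```

```text
at [ 0.4388 -0.3105  0.092 ] t 26.08 gap 0.0253 F [ 0.5  0.1 -4.5] shares [ 1.23 -0.02 -0.14]
turn [ 0.05 -0.01 -0.01] shares in final frame [ 1.23 -0.02 -0.14]
turn [-3.137e+01  1.000e-02 -1.000e-02] shares in final frame [1.23 0.02 0.14]
[[0.513, -0.4], [0.393, -0.401], [0.369, -0.201], [0.514, -0.209]] [ 0.44730825 -0.30275421]
exp bar top corner -0.013 -0.074 [224.  76.]
exp bar top corner -0.013 0.074 [344. 178.]
exp bar top corner 0.013 -0.074 [188.  89.]
exp bar top corner 0.013 0.074 [308. 193.]
```

View pics/s7.png

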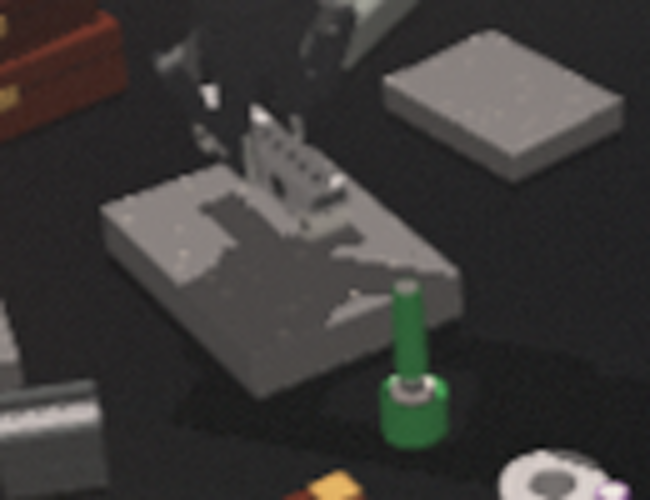

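The bar's near corners at (343,180) and (307,195) match the predicted (344,178) and (308,193). The arm hides the plate's back corner, so the back and right edges put the centre at about (0.437, -0.312). The tool is within 3 mm of that, so I'm lowering.

Call:
move_arm:
  moves:
    - [[0.3,-0.05,-0.06,0,0,0],[0.4,0,0,0,0,0],[0.3,0,0,0,0,0],[0.15,0,0,0,0,0],[0.05,0,0,0,0,0],[0.05,0,0,0,0,0],[0,0,0,0,0,0],[0,0,0,0,0,0],[0,0,0,0,0,0]]

```text
time: 26.88
ee_pos: [0.437, -0.3132, 0.0554]
tool_rot: [-0.818, 1.57, -0.839]
contact_force: [0.0, 0.1, -5.4]
finger_gap: 0.0251
```

Call:
move_arm:
  moves:
    - [[0.04,0,0,0,0,0],[0,0,0,0,0,0],[0,0,0,0,0,0]]

```text
time: 27.13
ee_pos: [0.4367, -0.3129, 0.0538]
tool_rot: [-0.983, 1.571, -1.004]
contact_force: [0.5, 0.1, -4.8]
finger_gap: 0.0253
```

Call:
move_arm:
  moves:
    - [[0.04,0,0,0,0,0],[0,0,0,0,0,0],[0,0,0,0,0,0]]

```text
time: 27.38
ee_pos: [0.4367, -0.3128, 0.0524]
tool_rot: [2.359, 1.571, 2.338]
contact_force: [0.4, 0.9, -5.2]
finger_gap: 0.0247
```

Call:
move_arm:
  moves:
    - [[0.03,0,0,0,0,0],[0,0,0,0,0,0],[0,0,0,0,0,0]]

```text
time: 27.63
ee_pos: [0.4367, -0.3128, 0.0515]
tool_rot: [2.358, 1.571, 2.337]
contact_force: [-0.1, -1.1, -4.7]
finger_gap: 0.0248
```

Call:
move_arm:
  moves:
    - [[0.02,0,0,0,0,0],[0,0,0,0,0,0],[0,0,0,0,0,0]]

```text
time: 27.88
ee_pos: [0.4368, -0.3129, 0.0512]
tool_rot: [-0.836, 1.571, -0.857]
contact_force: [0.1, 0.2, -2.6]
finger_gap: 0.0247
```

Call:
move_arm:
  moves:
    - [[0.03,0,0,0,0,0],[0,0,0,0,0,0],[0,0,0,0,0,0]]

```text
time: 28.13
ee_pos: [0.4368, -0.3129, 0.0511]
tool_rot: [-1.002, 1.57, -1.023]
contact_force: [-2.0, 2.2, 4.8]
finger_gap: 0.0249
```

Call:
move_arm:
  moves:
    - [[0,0,0,0,0,0],[0,0,0,0,0,0],[0,0,0,0,0,0],[0,0,0,0,0,0],[0,0,0,0,0,0],[-0.3,0,0,0,0,0],[-0.7,0,0,0,0,0],[-1,0,0,0,0,0],[-1,0,0,0,0,0],[-1,0,0,0,0,0]]
  jaw: 0.4

```text
time: 28.97
ee_pos: [0.4365, -0.3126, 0.1719]
tool_rot: [2.185, 1.571, 2.164]
contact_force: [-0.0, -0.4, 0.2]
finger_gap: 0.0513
```

Call:
move_arm:
  moves:
    - [[0,0.5,0,0,0,0],[0,1,0,0,0,0],[0,1,0.05,0,0,0],[0,1,0.05,0,0,0],[0,1,0.05,0,0,0],[0,1,0.05,0,0,0],[0,1,0.05,0,0,0],[0,1,0.05,0,0,0],[0,1,0.05,0,0,0],[0,1,0.05,0,0,0]]

```text
time: 29.8
ee_pos: [0.4544, -0.0265, 0.1705]
tool_rot: [-0.163, 1.57, -0.184]
contact_force: [0.3, 1.0, -0.4]
finger_gap: 0.0515
```

Call:
move_arm:
  moves:
    - [[0,1,0.1,0,0,0],[0,1,0,0,0,0],[0,1,0,0,0,0],[0,1,0,0,0,0],[0,1,0,0,0,0],[0,1,0,0,0,0],[0,1,0,0,0,0],[0,1,0,0,0,0],[0,1,0,0,0,0],[0,0.5,0,0,0,0]]

```text
time: 30.63
ee_pos: [0.4631, 0.2599, 0.1704]
tool_rot: [1.26, 1.569, 1.241]
contact_force: [0.3, -0.4, 0.0]
finger_gap: 0.051
```

Call:
move_arm:
  moves:
    - [[0,0.2,0,0,0,0],[0,0,0,0,0,0],[0,0,0,0,0,0],[0,0,0,0,0,0]]

```text
time: 30.97
ee_pos: [0.4637, 0.2616, 0.1701]
tool_rot: [-1.937, 1.57, -1.959]
contact_force: [0.3, -0.4, -0.3]
finger_gap: 0.0514
```

Run:
```python
from h import *
go(.4637,.2628,.0695,-1.2)
a=snap('scene');b=snap('top')
cv2.imwrite('pics/s8.png',np.hstack([cv2.resize(a[120:330,200:450],None,fx=1.6,fy=1.6),cv2.resize(b[90:300,200:450],None,fx=1.6,fy=1.6)])[:,:,::-1])
cv2.imwrite('pics/t8.png',b[:,:,::-1])
```

```text
at [0.4637 0.2616 0.1701] t 30.97 gap 0.0514 F [ 0.3 -0.4 -0.3] shares [ 3.35  0.04 -0.  ]
turn [-0.01 -0.    0.01] shares in final frame [ 3.35  0.04 -0.  ]
turn [3.141e+01 1.000e-02 0.000e+00] shares in final frame [ 3.35 -0.04  0.  ]
```

View pics/s8.png

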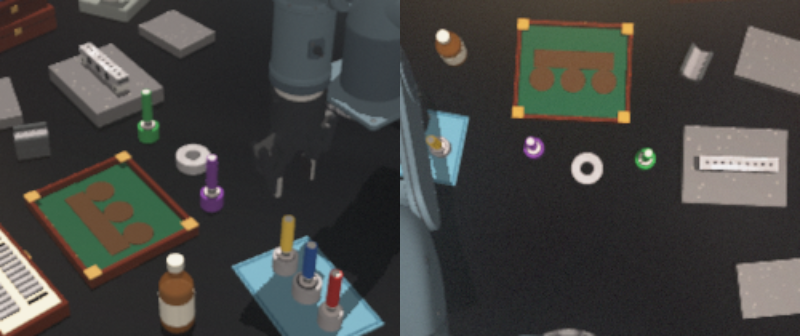

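The bar rests lengthwise on the plate (right panel: bar (739,164), plate centre about (735,166)), and all gauges stand on the mat. Checking the bar offset and the seats by numbers.

Run:
```python
from h import *
b=cv2.imread('pics/t8.png')[:,:,::-1].copy();H=hsv(b)
roi=np.zeros(b.shape[:2],bool);roi[183:203,383:445]=1
print('bar',box('top',(H[...,2]>190)&roi,.078))
roi[:]=0;roi[165:225,370:450]=1
for th in(60,90,110):
  g=cv2.morphologyEx(((H[...,2]>th)&roi).astype(np.uint8),cv2.MORPH_CLOSE,np.ones((7,7)));r=box('top',g,.04);print('plate',th,r[0],r[1].tolist())
```

```text
bar (((435.6097412109375, -311.6107177734375), (147.1878204345703, 26.517528533935547), 89.2964859008789), array([[ 421., -385.],
       [ 448., -385.],
       [ 450., -238.],
       [ 423., -238.]], dtype=float32))
plate 60 ((434.744140625, -310.96771240234375), (203.22308349609375, 154.60501098632812), 88.75530242919922) [[355.0, -411.0], [510.0, -414.0], [514.0, -211.0], [360.0, -208.0]]
plate 90 ((435.568359375, -311.3690490722656), (201.2733154296875, 151.17054748535156), 88.69572448730469) [[358.0, -410.0], [509.0, -414.0], [513.0, -212.0], [362.0, -209.0]]
plate 110 ((435.86663818359375, -310.9975891113281), (199.71343994140625, 150.43963623046875), 88.75350952148438) [[358.0, -409.0], [509.0, -412.0], [513.0, -213.0], [363.0, -210.0]]
```

The bar is centred within 1 mm and 0.6° of the plate. Now I return the gauges, yellow first.

Call:
move_arm:
  moves:
    - [[0.5,0.04,0,0,0,0],[0.8,0,0,0,0,0],[0.8,0,0,0,0,0],[0.7,0,0,0,0,0],[0.4,0,0,0,0,0],[0.15,0,0,0,0,0],[0,0,0,0,0,0],[0,0,0,0,0,0]]

```text
time: 31.73
ee_pos: [0.4644, 0.2635, 0.0702]
tool_rot: [0.256, 1.57, 0.234]
contact_force: [0.5, 1.0, 0.7]
finger_gap: 0.0511
```

Call:
move_arm:
  moves:
    - [[0,0,0,0,0,0],[0,0,0,0,0,0],[0,0,0,0,0,0],[0,0,0,0,0,0],[0,0,0,0,0,0],[0,0,0,0,0,0],[0,0,0,0,0,0],[0,0,0,0,0,0]]
  jaw: 1

```text
time: 32.4
ee_pos: [0.4642, 0.2641, 0.0707]
tool_rot: [0.309, 1.569, 0.288]
contact_force: [-1.4, -0.2, 6.6]
finger_gap: 0.0164
```

Call:
move_arm:
  moves:
    - [[-0.2,0,0,0,0,0],[-0.5,0,0,0,0,0],[-0.6,0,0,0,0,0],[-0.7,0,0,0,0,0],[0,0,0,0,0,0],[0,0,0,0,0,0]]

```text
time: 32.9
ee_pos: [0.4645, 0.2641, 0.1304]
tool_rot: [0.311, 1.568, 0.29]
contact_force: [-0.1, 0.8, -3.6]
finger_gap: 0.0164
```

```bash
python3 -c "
from h import *
go(.603,-.0565,.0749,-1.2)"
```

```text
at [0.4645 0.2641 0.1304] t 32.9 gap 0.0164 F [-0.1  0.8 -3.6] shares [  1.85 -10.59   4.83]
turn [ 0.    0.02 -0.01] shares in final frame [  1.85 -10.59   4.84]
turn [-3.142e+01  1.000e-02  4.000e-02] shares in final frame [ 1.85 10.59 -4.84]
```

Call:
move_arm:
  moves:
    - [[0,-0.4,0.2,0,0,0],[0,-0.8,0.4,0,0,0],[0,-0.9,0.42,0,0,0],[0,-0.9,0.42,0,0,0],[0,-0.9,0.42,0,0,0],[0,-0.9,0.42,0,0,0],[0,-0.9,0.42,0,0,0],[0,-0.9,0.42,0,0,0],[0,-0.9,0.42,0,0,0],[0,-0.9,0.42,0,0,0]]

```text
time: 33.73
ee_pos: [0.5765, 0.0082, 0.1276]
tool_rot: [2.974, 1.568, 2.953]
contact_force: [0.2, 0.0, -2.5]
finger_gap: 0.0167
```

Call:
move_arm:
  moves:
    - [[0,-0.9,0.42,0,0,0],[0,-0.8,0.3,0,0,0],[0,-0.45,0.15,0,0,0],[0,0,0,0,0,0],[0.4,0,0,0,0,0],[0.6,0,0,0,0,0],[0.4,0,0,0,0,0],[0.2,0,0,0,0,0],[0.1,0,0,0,0,0],[0,0,0,0,0,0]]

```text
time: 34.57
ee_pos: [0.6012, -0.0546, 0.0777]
tool_rot: [2.8, 1.569, 2.78]
contact_force: [0.2, -0.7, -2.7]
finger_gap: 0.0166
```

Call:
move_arm:
  moves:
    - [[0,0,0,0,0,0],[0,0,0,0,0,0]]

```text
time: 34.73
ee_pos: [0.6026, -0.0555, 0.0795]
tool_rot: [-0.23, 1.569, -0.25]
contact_force: [0.8, 0.6, -1.9]
finger_gap: 0.0162
```

Call:
move_arm:
  moves:
    - [[0.06,-0.03,0,0,0,0],[0.04,0,0,0,0,0],[0,0,0,0,0,0],[0,0,0,0,0,0]]

```text
time: 35.07
ee_pos: [0.602, -0.0565, 0.0757]
tool_rot: [0.637, 1.571, 0.616]
contact_force: [-0.1, 0.3, -2.0]
finger_gap: 0.0163
```

Call:
move_arm:
  moves:
    - [[0.03,0,0,0,0,0],[0,0,0,0,0,0],[0,0,0,0,0,0]]

```text
time: 35.32
ee_pos: [0.6021, -0.0565, 0.0748]
tool_rot: [-0.247, 1.571, -0.268]
contact_force: [0.4, -0.3, -2.3]
finger_gap: 0.0166
```

Call:
move_arm:
  moves:
    - [[0.03,0,0,0,0,0],[0,0,0,0,0,0],[0,0,0,0,0,0]]

```text
time: 35.57
ee_pos: [0.6022, -0.0566, 0.0747]
tool_rot: [-0.471, 1.57, -0.492]
contact_force: [-2.6, -0.3, 6.3]
finger_gap: 0.0168
```

Call:
move_arm:
  moves:
    - [[0,0,0,0,0,0],[0,0,0,0,0,0],[0,0,0,0,0,0],[0,0,0,0,0,0],[0,0,0,0,0,0],[-0.3,0,0,0,0,0],[-0.6,0,0,0,0,0],[-0.8,0,0,0,0,0],[-0.8,0,0,0,0,0],[-0.7,0,0,0,0,0]]
  jaw: 0.4

```text
time: 36.4
ee_pos: [0.6023, -0.0565, 0.172]
tool_rot: [-0.263, 1.57, -0.284]
contact_force: [0.5, -0.4, 0.2]
finger_gap: 0.051
```

Call:
move_arm:
  moves:
    - [[0,0.5,-0.2,0,0,0],[0,1,-0.38,0,0,0],[0,1,-0.4,0,0,0],[0,1,-0.4,0,0,0],[0,1,-0.4,0,0,0],[0,1,-0.4,0,0,0],[0,1,-0.4,0,0,0],[0,1,-0.4,0,0,0],[0,1,-0.4,0,0,0],[0,1,-0.4,0,0,0]]

```text
time: 37.23
ee_pos: [0.4932, 0.2325, 0.1699]
tool_rot: [2.819, 1.57, 2.798]
contact_force: [1.1, 0.1, 0.2]
finger_gap: 0.0513
```

Call:
move_arm:
  moves:
    - [[0,1,-0.4,0,0,0],[0,1,-0.4,0,0,0],[0,0.7,0,0,0,0],[0,0.3,0,0,0,0],[0,0,0,0,0,0],[0,0,0,0,0,0],[0,0,0,0,0,0]]

```text
time: 37.82
ee_pos: [0.4727, 0.3202, 0.1696]
tool_rot: [-2.008, 1.57, -2.029]
contact_force: [0.6, -0.9, -0.7]
finger_gap: 0.0511
```

Run:
```python
from h import *
go(.4725,.3214,.0695,-1.2)
a=snap('scene')
cv2.imwrite('pics/s9.png',cv2.resize(a[150:350,190:450],None,fx=2.5,fy=2.5)[:,:,::-1])
```

```text
at [0.4727 0.3202 0.1696] t 37.82 gap 0.0511 F [ 0.6 -0.9 -0.7] shares [ 3.34  0.04 -0.  ]
turn [-0.01 -0.    0.01] shares in final frame [ 3.34  0.04 -0.01]
turn [3.141e+01 1.000e-02 1.000e-02] shares in final frame [ 3.34 -0.04  0.01]
```

View pics/s9.png

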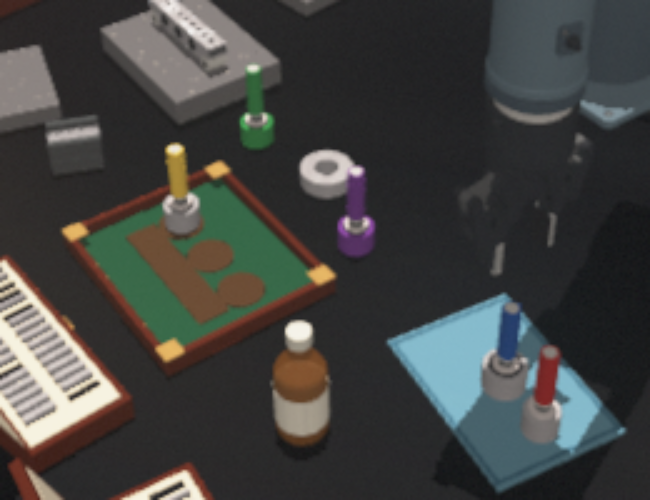

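Yellow stands upright on its seat (crop (180,190)), and blue (508,350) and red (545,395) wait on the mat. Blue next.

Call:
move_arm:
  moves:
    - [[0.5,0.04,0,0,0,0],[0.8,0,0,0,0,0],[0.8,0,0,0,0,0],[0.7,0,0,0,0,0],[0.4,0,0,0,0,0],[0.14,0,0,0,0,0],[0,0,0,0,0,0],[0,0,0,0,0,0]]

```text
time: 38.53
ee_pos: [0.4733, 0.322, 0.0702]
tool_rot: [0.302, 1.57, 0.28]
contact_force: [0.1, -0.3, 0.3]
finger_gap: 0.0509
```

Call:
move_arm:
  moves:
    - [[0,0,0,0,0,0],[0,0,0,0,0,0],[0,0,0,0,0,0],[0,0,0,0,0,0],[0,0,0,0,0,0],[0,0,0,0,0,0],[0,0,0,0,0,0],[0,0,0,0,0,0]]
  jaw: 1

```text
time: 39.2
ee_pos: [0.473, 0.3228, 0.0708]
tool_rot: [0.337, 1.569, 0.317]
contact_force: [-1.1, -1.7, 5.8]
finger_gap: 0.017
```

Call:
move_arm:
  moves:
    - [[-0.2,0,0,0,0,0],[-0.5,0,0,0,0,0],[-0.6,0,0,0,0,0],[-0.7,0,0,0,0,0],[0,0,0,0,0,0],[0,0,0,0,0,0]]

```text
time: 39.7
ee_pos: [0.4731, 0.3228, 0.1302]
tool_rot: [0.428, 1.569, 0.407]
contact_force: [0.7, -0.3, -5.1]
finger_gap: 0.0166
```

```bash
python3 -c "
from h import *
go(.6075,.0065,.0749,-1.2)"
```

```text
at [0.4731 0.3228 0.1302] t 39.7 gap 0.0166 F [ 0.7 -0.3 -5.1] shares [  1.84 -10.45   4.7 ]
turn [ 0.    0.02 -0.01] shares in final frame [  1.84 -10.45   4.7 ]
turn [-3.142e+01  1.000e-02  3.000e-02] shares in final frame [ 1.84 10.45 -4.7 ]
```

Call:
move_arm:
  moves:
    - [[0,-0.4,0.2,0,0,0],[0,-0.8,0.4,0,0,0],[0,-0.9,0.41,0,0,0],[0,-0.9,0.41,0,0,0],[0,-0.9,0.41,0,0,0],[0,-0.9,0.41,0,0,0],[0,-0.9,0.41,0,0,0],[0,-0.9,0.41,0,0,0],[0,-0.9,0.41,0,0,0],[0,-0.9,0.41,0,0,0]]

```text
time: 40.53
ee_pos: [0.5827, 0.066, 0.1274]
tool_rot: [-3.116, 1.567, -3.137]
contact_force: [0.4, -0.2, -4.5]
finger_gap: 0.0165
```

Call:
move_arm:
  moves:
    - [[0,-0.9,0.41,0,0,0],[0,-0.7,0.3,0,0,0],[0,-0.4,0.11,0,0,0],[0,0,0,0,0,0],[0.4,0,0,0,0,0],[0.6,0,0,0,0,0],[0.4,0,0,0,0,0],[0.2,0,0,0,0,0],[0.1,0,0,0,0,0],[0,0,0,0,0,0]]

```text
time: 41.37
ee_pos: [0.606, 0.0084, 0.0776]
tool_rot: [2.927, 1.569, 2.907]
contact_force: [-0.3, 0.3, -4.1]
finger_gap: 0.0166
```

Call:
move_arm:
  moves:
    - [[0.04,0,0,0,0,0],[0,0,0,0,0,0],[0,0,0,0,0,0],[0,0,0,0,0,0]]

```text
time: 41.7
ee_pos: [0.6074, 0.0076, 0.0781]
tool_rot: [-0.14, 1.57, -0.161]
contact_force: [0.4, 0.6, -3.5]
finger_gap: 0.0165
```

Call:
move_arm:
  moves:
    - [[0.05,0,0,0,0,0],[0.03,0,0,0,0,0],[0,0,0,0,0,0],[0,0,0,0,0,0]]

```text
time: 42.03
ee_pos: [0.6069, 0.0076, 0.075]
tool_rot: [2.757, 1.571, 2.736]
contact_force: [-0.3, 0.2, -3.4]
finger_gap: 0.0164
```

Call:
move_arm:
  moves:
    - [[0.03,0,0,0,0,0],[0,0,0,0,0,0],[0,0,0,0,0,0]]

```text
time: 42.28
ee_pos: [0.607, 0.0076, 0.0749]
tool_rot: [-0.337, 1.57, -0.357]
contact_force: [-2.3, -0.3, 3.4]
finger_gap: 0.0164
```

Call:
move_arm:
  moves:
    - [[0,0,0,0,0,0],[0,0,0,0,0,0],[0,0,0,0,0,0],[0,0,0,0,0,0],[0,0,0,0,0,0],[-0.3,0,0,0,0,0],[-0.6,0,0,0,0,0],[-0.8,0,0,0,0,0],[-0.8,0,0,0,0,0],[-0.7,0,0,0,0,0]]
  jaw: 0.4

```text
time: 43.12
ee_pos: [0.6073, 0.0076, 0.1723]
tool_rot: [-0.143, 1.57, -0.164]
contact_force: [0.2, -0.2, -0.4]
finger_gap: 0.0515
```

Call:
move_arm:
  moves:
    - [[0,0.5,-0.2,0,0,0],[0,1,-0.3,0,0,0],[0,1,-0.39,0,0,0],[0,1,-0.39,0,0,0],[0,1,-0.39,0,0,0],[0,1,-0.39,0,0,0],[0,1,-0.39,0,0,0],[0,1,-0.39,0,0,0],[0,1,-0.39,0,0,0],[0,1,-0.39,0,0,0]]

```text
time: 43.95
ee_pos: [0.503, 0.2965, 0.1702]
tool_rot: [2.892, 1.571, 2.871]
contact_force: [0.1, 1.1, 0.0]
finger_gap: 0.0513
```

Call:
move_arm:
  moves:
    - [[0,1,-0.39,0,0,0],[0,1,-0.39,0,0,0],[0,0.7,-0.03,0,0,0],[0,0.3,0,0,0,0],[0,0,0,0,0,0],[0,0,0,0,0,0],[0,0,0,0,0,0]]

```text
time: 44.53
ee_pos: [0.4821, 0.3841, 0.1699]
tool_rot: [-2.014, 1.57, -2.036]
contact_force: [-0.7, 0.1, 0.1]
finger_gap: 0.0511
```

Run:
```python
from h import *
go(.482,.3842,.070,-1.2)
a=snap('scene')
cv2.imwrite('pics/s10.png',cv2.resize(a[150:350,190:450],None,fx=2.5,fy=2.5)[:,:,::-1])
```

```text
at [0.4821 0.3841 0.1699] t 44.53 gap 0.0511 F [-0.7  0.1  0.1] shares [ 3.33  0.01 -0.  ]
turn [-0.01 -0.    0.01] shares in final frame [ 3.33  0.   -0.  ]
turn [3.141e+01 1.000e-02 1.000e-02] shares in final frame [ 3.33 -0.    0.  ]
```

View pics/s10.png

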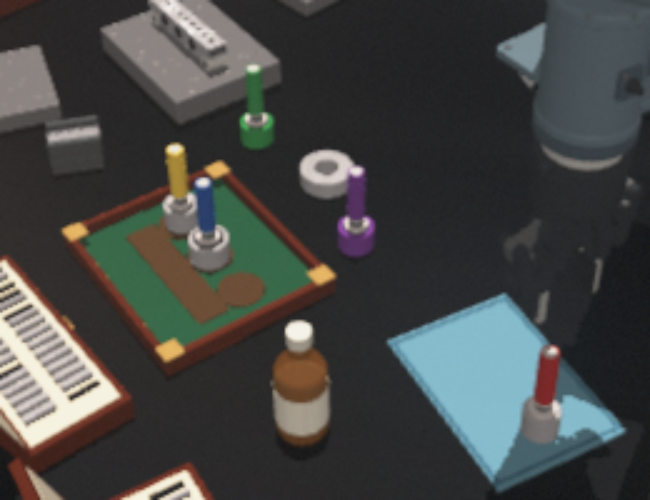

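Yellow (180,190) and blue (207,225) stand on their seats, with red alone on the mat at (543,395). Fetching red.

Call:
move_arm:
  moves:
    - [[0.5,0,0,0,0,0],[0.8,0,0,0,0,0],[0.8,0,0,0,0,0],[0.7,0,0,0,0,0],[0.4,0,0,0,0,0],[0.13,0,0,0,0,0],[0,0,0,0,0,0],[0,0,0,0,0,0]]

```text
time: 45.25
ee_pos: [0.4828, 0.3852, 0.0712]
tool_rot: [0.456, 1.569, 0.435]
contact_force: [0.2, -0.7, -0.7]
finger_gap: 0.0511
```

Call:
move_arm:
  moves:
    - [[0,0,0,0,0,0],[0,0,0,0,0,0],[0,0,0,0,0,0],[0,0,0,0,0,0],[0,0,0,0,0,0],[0,0,0,0,0,0],[0,0,0,0,0,0],[0,0,0,0,0,0]]
  jaw: 1

```text
time: 45.92
ee_pos: [0.4826, 0.3858, 0.0716]
tool_rot: [0.515, 1.569, 0.494]
contact_force: [0.2, 0.3, 6.4]
finger_gap: 0.0166
```

Call:
move_arm:
  moves:
    - [[-0.2,0,0,0,0,0],[-0.5,0,0,0,0,0],[-0.6,0,0,0,0,0],[-0.7,0,0,0,0,0],[0,0,0,0,0,0],[0,0,0,0,0,0]]

```text
time: 46.42
ee_pos: [0.4825, 0.3857, 0.1309]
tool_rot: [0.51, 1.568, 0.489]
contact_force: [-1.2, -0.0, -3.1]
finger_gap: 0.0168
```

```bash
python3 -c "
from h import *
go(.6055,.0725,.0749,-1.2)"
```

```text
at [0.4825 0.3857 0.1309] t 46.42 gap 0.0168 F [-1.2 -0.  -3.1] shares [  1.86 -10.35   4.31]
turn [ 0.    0.02 -0.01] shares in final frame [  1.87 -10.35   4.32]
turn [-3.142e+01  2.000e-02  3.000e-02] shares in final frame [ 1.87 10.35 -4.32]
```

Call:
move_arm:
  moves:
    - [[0,-0.4,0.2,0,0,0],[0,-0.8,0.35,0,0,0],[0,-0.9,0.37,0,0,0],[0,-0.9,0.37,0,0,0],[0,-0.9,0.37,0,0,0],[0,-0.9,0.37,0,0,0],[0,-0.9,0.37,0,0,0],[0,-0.9,0.37,0,0,0],[0,-0.9,0.37,0,0,0],[0,-0.9,0.37,0,0,0]]

```text
time: 47.25
ee_pos: [0.581, 0.1289, 0.1281]
tool_rot: [-3.002, 1.567, -3.023]
contact_force: [0.1, -0.2, -3.0]
finger_gap: 0.0169
```

Call:
move_arm:
  moves:
    - [[0,-0.9,0.37,0,0,0],[0,-0.7,0.3,0,0,0],[0,-0.33,0.14,0,0,0],[0,0,0,0,0,0],[0.4,0,0,0,0,0],[0.6,0,0,0,0,0],[0.4,0,0,0,0,0],[0.2,0,0,0,0,0],[0.1,0,0,0,0,0],[0,0,0,0,0,0]]

```text
time: 48.08
ee_pos: [0.6043, 0.0734, 0.0783]
tool_rot: [3.06, 1.569, 3.04]
contact_force: [-0.5, 0.2, -2.4]
finger_gap: 0.0171
```

Call:
move_arm:
  moves:
    - [[0.04,0,0,0,0,0],[0,0,0,0,0,0],[0,0,0,0,0,0],[0,0,0,0,0,0]]

```text
time: 48.42
ee_pos: [0.6055, 0.0728, 0.0787]
tool_rot: [-0.03, 1.57, -0.051]
contact_force: [0.2, -0.4, -2.8]
finger_gap: 0.0166
```

Call:
move_arm:
  moves:
    - [[0.04,0,0,0,0,0],[0.03,0,0,0,0,0],[0,0,0,0,0,0],[0,0,0,0,0,0]]

```text
time: 48.75
ee_pos: [0.6049, 0.0728, 0.0758]
tool_rot: [3.047, 1.571, 3.026]
contact_force: [-0.3, 0.5, -2.2]
finger_gap: 0.0162
```

Call:
move_arm:
  moves:
    - [[0.03,0,0,0,0,0],[0,0,0,0,0,0],[0,0,0,0,0,0]]

```text
time: 49.0
ee_pos: [0.6052, 0.0728, 0.0756]
tool_rot: [-0.168, 1.57, -0.189]
contact_force: [-1.3, -0.9, 3.5]
finger_gap: 0.0167
```

Contact reached. Releasing, lifting and pulling away for the final look.

Call:
move_arm:
  moves:
    - [[0,0,0,0,0,0],[0,0,0,0,0,0],[0,0,0,0,0,0],[0,0,0,0,0,0],[0,0,0,0,0,0],[-0.3,0,0,0,0,0],[-0.6,0,0,0,0,0],[-0.8,0,0,0,0,0],[-0.8,0,0,0,0,0],[-0.7,0,0,0,0,0]]
  jaw: 0.4

```text
time: 49.83
ee_pos: [0.6053, 0.0728, 0.1732]
tool_rot: [-0.016, 1.57, -0.037]
contact_force: [0.7, 0.1, -0.1]
finger_gap: 0.0513
```

Call:
move_arm:
  moves:
    - [[-0.5,0.5,-0.3,0,0,0],[-0.5,1,-0.4,0,0,0],[0,1,-0.5,0,0,0],[0,1,-0.5,0,0,0],[0,1,-0.5,0,0,0],[0,1,-0.5,0,0,0],[0,1,-0.5,0,0,0],[0,1,-0.5,0,0,0],[0,1,-0.4,0,0,0],[0,1,-0.3,0,0,0]]

```text
time: 50.67
ee_pos: [0.4778, 0.362, 0.202]
tool_rot: [0.61, 1.57, 0.589]
contact_force: [0.1, -0.2, 0.6]
finger_gap: 0.0511
```

Call:
move_arm:
  moves:
    - [[0,0.5,0,0,0,0],[0,0,0,0,0,0],[0,0,0,0,0,0],[0,0,0,0,0,0]]

```text
time: 51.0
ee_pos: [0.4798, 0.3745, 0.2011]
tool_rot: [-1.456, 1.57, -1.477]
contact_force: [0.3, 0.4, 0.5]
finger_gap: 0.0514
```

Run:
```python
from h import *
a=snap('scene','pics/sF.png');b=snap('top','pics/tF.png')
b0=cv2.imread('pics/t0.png')[:,:,::-1].copy();a0=cv2.imread('pics/s0.png')[:,:,::-1].copy()
for nm,im,R in(('top0',b0,(120,150,280,337)),('topF',b,(120,150,280,337)),('sc0',a0,(205,262,250,295)),('scF',a,(205,262,250,295))):
    for c,(h0,h1) in dict(red=(172,6),yellow=(20,32),blue=(105,125)).items():
        roi=np.zeros(b.shape[:2],bool);roi[R[0]:R[1],R[2]:R[3]]=1
        L=blobs(colmask(im,h0,h1,120,90)&roi,10)
        if L: s,ct,_=max(L,key=lambda t:t[0]);p=ray(nm[:-1].replace('sc','scene'),*ct,.08);print(nm,c,s,ct.round(1),p[:2].round(4))
c=np.hstack([cv2.resize(x[95:215,200:440],None,fx=1.66,fy=1.66) for x in(b0,b)]);d=np.hstack([cv2.resize(x[120:340,190:440],None,fx=1.6,fy=1.6)[:, :398] for x in(a0,a)])
cv2.imwrite('pics/F.png',np.vstack([c[:,:796],d[:,:796]])[:,:,::-1]);print(bot.get_state()['ee_pos'])
```

```text
top0 red 28 [286.3 134.7] [0.6013 0.0694]
top0 yellow 36 [327.5 136. ] [ 0.6001 -0.0559]
top0 blue 18 [307.2 135.2] [0.6013 0.0057]
topF red 29 [286.6 135.2] [0.5997 0.0684]
topF yellow 40 [327.8 136. ] [ 0.6002 -0.0571]
topF blue 19 [306.8 135.2] [0.6011 0.0069]
sc0 red 121 [285.4 246.2] [0.6075 0.0719]
sc0 yellow 130 [260.2 218.9] [ 0.6032 -0.058 ]
sc0 blue 97 [271.3 233.1] [0.6095 0.0087]
scF red 124 [285.3 245.8] [0.6068 0.0705]
scF yellow 133 [260.5 218.6] [ 0.6019 -0.0585]
scF blue 102 [271.9 232.8] [0.6079 0.0086]
[0.48000948 0.37406706 0.20105941]
```

View pics/F.png

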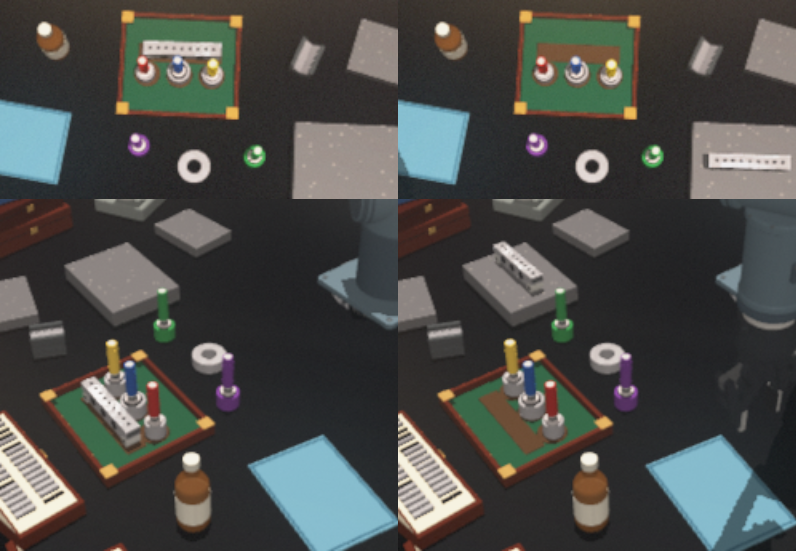

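The before/after picture shows the gauges back upright on their seats within 2 mm in both views. The bar is centred on the plate and the bystanders have not moved. Handing in.

```bash
python3 -c "
from h import *
print(bot.hand_in())"
```

```text
the job is handed in; nothing more can be done
None
```

The job is done and handed in after about 51 s of robot time. I stood red, blue and yellow on the blue mat, laid the sine bar lengthwise on the largest granite plate, then put yellow, blue and red back on their own seats.

**Last checks**
- **Bar:** about 1 mm and 0.6° off the plate's centre and long side, measured in the top view.
- **Gauges:** all upright and within 2 mm of their start pixels in both cameras.
- **Bystanders:** the ring gauge, V-block and bottle look unmoved in the before/after picture; I did not measure them.
- **Forces:** the readings at the end of each move stayed below about 7 N at every set-down. The gripper was clear of everything at hand-in.

**Checks that disagreed or went wrong**
- My first colour mask of the tray came out too large, so I replaced it with corner points read off the enlarged picture.
- One scene-view check of the plate centre was about 15 mm off because the arm hid a corner. I discarded it and used the top view, which later confirmed the placing.
- I overshot the plate by about 23 mm in x while carrying the bar, and corrected this before lowering it.

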